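# Set the mixer's speed dial and start it

### The arm

A 7-joint arm with a two-finger parallel gripper is mounted at the origin on the work surface. World frame = base frame: x ahead of the robot, y to its left, z up, the work surface at z = 0. Lengths are in m, angles in rad, forces in N, time in s.
With the tool pointing down it reaches from about 0.4 to 0.875 m from the base axis. Payload 19.3 kg.
Tool frame: the origin (TCP) lies between the finger pads; the fingertips stand 17 mm ahead of it and the grasp point (between the pads) lies 2 mm behind it; z points along the fingers, x is the direction in which the jaws open and shut, and the axes are right-handed (so a half turn about z gives the same grasp; the last joint's range is limited). The gripper opens to 85 mm and grips with 20 to 120 N. Pads are 22 mm wide; open, the fingers measure 114 mm over their backs; the gripper's body (76 mm by 85 mm) begins 54 mm behind the grasp point. The pads swing forward as they close: fully open they stand 13 mm farther back than shut.
Start: joints at [1.108, 0.521, -0.036, 1.599, 0.021, 1.021, -0.113], TCP at [0.239, -0.577, 0.248] pointing down, gripper open.
Joint ranges: [-2.91, 2.91], [-0.3, 2.13], [-1.5, 1.42], [0.17, 2.43], [-1.26, 4.41], [0.16, 1.93], [-2.52, 2.52]. Speed limits (rad/s): [1.89, 1.89, 2.39, 2.39, 3.01, 3.01, 3.01].

### API

Orientations are given as [roll, pitch, yaw] about the fixed x, y, z axes, in that order (R = Rz(yaw) Ry(pitch) Rx(roll)).
In Python, from workcell import bot gives the robot as it stands. The module is installed in compiled form; this text tells all that it offers.
- The arm moves only by the tool arm_command, never from a script. Its argument "targets" is a list of rows, each a list of 6 numbers: the shift along the tool's x, y, z in mm, then the turn, a rotation vector about the tool's x, y, z in degrees. In form: [[x, y, z, wx, wy, wz], ...]. A call has 1 to 8 rows; each row shifts and turns the pose as measured when the row begins, along the tool's axes as they then stand; what a row does not reach is not made up. A row lasts 1/10 s, in which the tool goes at most 50 mm and 8.59 degrees, less where a joint would pass 70% of its speed; a pose out of reach is approached as far as the arm can. A call is refused whole if a number of a shift passes 50 or a number of a turn 8.59, either way. A call with a gripper value outside its range is refused whole. "grip" is the opening in per cent of the stroke, from 0 (shut) to 100 (fully open), set as the call begins (left out, the last holds). The fingers move at their own pace and stop on an object; "grip_force" is the grip in N (left out, the last holds). Time passes only in rows, so rows that do not move let the fingers close. It gives the time, the measured TCP pose, the force and the opening at its end, in the units of the state.
- bot.observe(): the state, without advancing time (a new reading comes with each control period).
- bot.grab_frame(name): name is "side" or "top"; returns a dict with "color" (420x560x3 uint8, red, green, blue), "depth" (420x560 float32, m along the optical axis (not along the pixel's ray), 0 where there is no reading), "fov_y" (degrees; the focal length in pixels is half the picture's height over the tangent of half this angle, whatever the lens; pixels are square), "cx", "cy" (the principal point, pixels), "D" ([k1, k2, p1, p2, k3] as OpenCV has them; the pictures are not rectified), "R" (3x3) and "t" (3): a world point X has camera coordinates R X + t. Camera axes: x right, y down, z forward; pixel columns grow to the right and rows downward; lengths in m; the calibration is good to about 2 mm. A picture is of the moment at which its call begins.
- bot.job_done(): hands the job in, once; it reports no verdict.
The state is a dict: "clock": time; "qpos": joint angles; "qd": joint speeds; "joint_efforts": joint torques, N m; "position": TCP position; "tool_rot": TCP orientation; "force": force on the tool from outside, world axes, zero at the start; "moment": the same for the moment, N m; "grip_width": finger opening in m.
Only numpy, scipy, OpenCV 4.12 (cv2) and the standard library are available. Lean on these libraries where they do the work, as an engineer would, in place of code of your own. Each camera call takes 0.05 s, during which the arm holds its last target. There are 200 camera calls.

### The job

With the fingertips, rub the mixer's big knurled speed dial round clockwise, click by click, until its dark line points at the small raised pip and the dial has clicked in there. Only then press the round start button on the same deck right down and let it come up again. Leave everything else on the counter standing where it is.

Things in the scene. Friction and masses are not known exactly. Their poses are not given: they have to be found in the camera images.
- mixer: White mixer, fixed, base 260 x 440 mm (x, y), origin at the centre of its underside, z up; yaw and position vary. Steel bowl and arm (380 mm high) stand on its +y part, from y = -25 mm on; the flat control deck, 100 mm above the counter, is the -y part. In this frame (mm) the dial's axis is at (35, -110), the start button at (-75, -110), the pip at (97, -110).
- speed_dial (a joint): Angle of the knurled aluminium speed dial, clockwise from above positive; 0 = its dark line points at the pip. A detent every 0.628 rad (36 deg): -1.257, -0.628, 0, 0.628...; let go, it springs to the nearest. It starts one to three clicks before 0 (negative); end stops at -2.66 and 1.41. It takes 0.05 N m to pass a click: 1.4 N along the face, 36 mm from the axis.
- dial_center (a point): Centre of the dial's flat top, on its vertical axis, 114 mm above the counter. The dial is a disc 94 mm across, its top 14 mm above the deck, too wide to pinch. A fingertip pressed down with 5 to 10 N on the outer part of the face and moved along an arc carries it round; the face itself does not give.
- dial_line (a point): Point on the dial's top face, 42 mm from the axis, at the outer part of the dark engraved radial line (line 34 mm long, 5 mm wide); it turns with the dial.
- pip (a point): Top of the small raised dark steel pip, 12 mm across and 5 mm high, fixed on the deck beside the dial, 62 mm from the dial's axis on the mixer's +x side.
- start (a joint): Travel of the start button in m: 0 = up, 0.006 = fully down; a spring of 5 N at full travel returns it. Pressed straight down.
- start_top (a point): Centre of the top of the start button, a round white plastic button 32 mm across in a low grey housing on the deck, its top 22 mm above the deck, 110 mm from the dial's axis on the mixer's -x side.
- pitcher: Small green ceramic pitcher, 115 mm high, 92 mm across without its handle, loose, standing on the counter beside the control deck; origin at the centre of its underside.
- jar: Glass jar with a red twist cap, 72 mm across, 95 mm high, loose, in front of the mixer; origin at the centre of its underside.
- shield: Empty stainless pouring shield, a ring 208 mm across with a chute, up to 70 mm high, loose on the counter; origin at the centre of the ring's underside.
- pan_a: Aluminium loaf pan 134 x 210 x 62 mm, loose; origin at the centre of its underside.
- pan_b: The second loaf pan, the same as the first.
- spatula: Spatula lying flat on the counter beside the mixer's +y end, 280 mm long, 20 mm high, loose.

How it is judged:
On the way, in this order (a step that is already met when the one before it is completed fails the run):
1. the dial has clicked in with its line at the pip (value of joint speed_dial between -0.12 and 0.12 rad), for 0.3 s.
2. the start button is pressed down (value of joint start above 0.0045 m), for 0.05 s.
3. the start button has come up again (value of joint start below 0.0015 m), for 0.1 s.
At the end, for the whole second after the job is handed in: The dial rests in the detent at the pip (within 0.12 rad of 0), the start button, pressed at least 4.5 mm after the dial was set, is up again (within 1.5 mm), and no loose thing has been lifted, tipped or shifted by more than 25 mm (all of step 1 and value of joint start below 0.0015 m); the robot touches nothing.
It fails at once if the start button is pressed while the dial is not at the pip (value of joint start above 0.003 m and (value of joint speed_dial below -0.2 rad or value of joint speed_dial above 0.2 rad)).
It fails at once if a loose thing is lifted, carried or pushed away (distance of any of pitcher, jar, shield, pan_a, pan_b, spatula from where it was at the start of the episode above 0.025 m).
It fails at once if the pitcher or the jar is tipped (angle between any of pitcher, jar's own z axis and vertical above 0.35 rad).
It also fails if it takes over 54 s, if anything falls off the work surface, if the arm or the gripper's body presses on something with over 40 N, if the wrist force passes 120 N, or if a joint passes its speed limit or range.

## Working session

There is one attempt and no reset: what is moved stays moved. The work goes in short steps, Python scripts to look and compute and a tool call to move; the robot and the scene stay as the last step left them, time stands still between calls to the robot, and variables do not carry over. Pictures are saved under pics/ and viewed, about 8 in all and at most 12, crops included, and the job is handed in when it is done.

Besides the shell and the picture viewer there is one more tool, called after ">>>" in YAML: its name, and indented under it one key for each argument. arm_command: Moves the arm, as the interface text tells. Its arguments: {"type":"object","properties":{"targets":{"type":"array"},"grip":{"type":"number"},"grip_force":{"type":"number"}},"required":["targets"]}

```bash
mkdir -p pics
cat > h.py <<'E'
import numpy as np, cv2
from workcell import bot
def K(f):
    h=f["color"].shape[0]; a=h/2/np.tan(np.radians(f["fov_y"])/2)
    return np.array([[a,0,f["cx"]],[0,a,f["cy"]],[0,0,1.]])
def ray(f,uv):
    n=cv2.undistortPoints(np.array([[uv]],float),K(f),np.array(f["D"],float))[0,0]
    return np.array([n[0],n[1],1.])
def atz(f,uv,z):
    R,t=np.array(f["R"]),np.array(f["t"]); c=-R.T@t; d=R.T@ray(f,uv)
    return c+d*(z-c[2])/d[2]
def dep(f,uv):
    R,t=np.array(f["R"]),np.array(f["t"])
    return R.T@(ray(f,uv)*f["depth"][int(round(uv[1])),int(round(uv[0]))]-t)
def proj(f,X):
    r=cv2.Rodrigues(np.array(f["R"],float))[0]
    return cv2.projectPoints(np.array([X],float),r,np.array(f["t"],float),K(f),np.array(f["D"],float))[0][0,0]
def save(f,n,box=None,s=1):
    im=f["color"][...,::-1]
    if box: im=im[box[1]:box[3],box[0]:box[2]]
    cv2.imwrite("pics/"+n,cv2.resize(im,None,fx=s,fy=s,interpolation=cv2.INTER_CUBIC))
E
python3 - <<'E'
from h import *
import pickle
a=bot.grab_frame("top");b=bot.grab_frame("side");pickle.dump((a,b),open("f0.pkl","wb"))
im=np.vstack([a["color"],b["color"]])[...,::-1]
cv2.imwrite("pics/a.png",a["color"][...,::-1]);cv2.imwrite("pics/b.png",b["color"][...,::-1])
for f in(a,b):print(-np.array(f["R"]).T@f["t"],f["fov_y"])
print(bot.observe())
E
```

```text
[0.35011434 0.03915026 1.58244224] 42.84584762496972
[1.38377366 0.51049712 1.1698752 ] 51.42691326110956
{'clock': 0.1, 'qpos': array([ 1.10781104,  0.52197959, -0.0363041 ,  1.59994953,  0.02118593,
        1.02107706, -0.11280078]), 'qd': array([ 0.00113118, -0.00207533,  0.00015861, -0.00104664,  0.00095163,
       -0.00120598, -0.00045067]), 'joint_efforts': array([ 1.56476850e-03, -9.28495502e+01,  1.98253445e+00, -3.70535946e+01,
        1.79520511e-02,  5.27503202e-03,  1.20426617e-05]), 'position': array([ 0.23908069, -0.57716073,  0.24776836]), 'tool_rot': array([ 3.14152190e+00,  1.02665772e-03, -1.17805044e+00]), 'force': array([-0.6552405 , -0.11360528,  0.02333577]), 'moment': array([-0.05067755,  0.01539065,  0.01829282]), 'grip_width': 0.0852819489292978}
```

View pics/a.png

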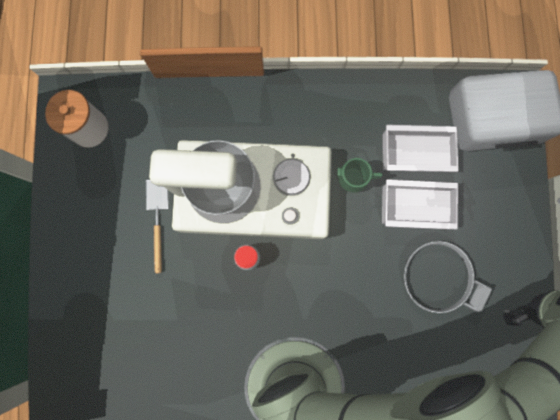

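View pics/b.png

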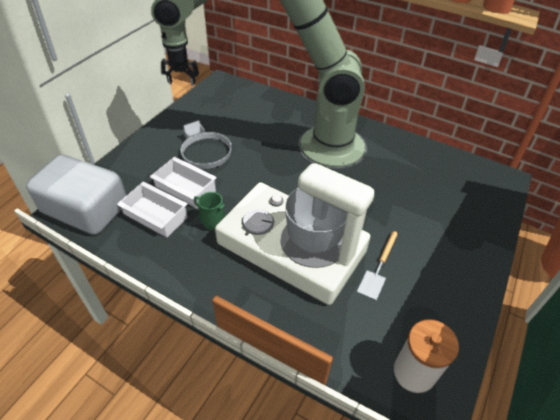

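The top view shows the mixer with its deck towards world −y: dial at about (291,177), pip at about (293,156), start button at about (290,215). Yaw is near 0. The pitcher is at (357,173), just past the deck, and the jar at (246,257).

Run:
```python
from h import *
import pickle
a,b=pickle.load(open("f0.pkl","rb"))
save(a,"c.png",(240,135,390,245),5)
```

```text
(no output)
```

View pics/c.png

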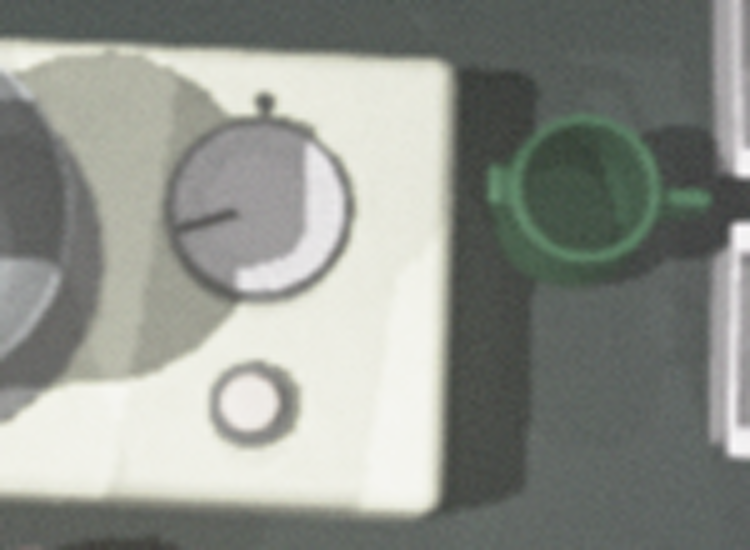

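The line's outer end is at crop (180,230), pointing left. That is about 3 clicks before the pip, so it needs about 108° clockwise. Now the positions.

Run:
```python
from h import *
import pickle
a,b=pickle.load(open("f0.pkl","rb"))
px=lambda u,v:(240+u/5-.4,135+v/5-.4)
P={}
for n,u,v,z in [("dial",261,208,.114),("pip",265,102,.105),("start",250,403,.122),("line",180,230,.114),("deckcornerFR",437,513,.1),("pitcher",585,190,.115)]:
    P[n]=atz(a,px(u,v),z); print(n,P[n].round(4),dep(a,px(u,v)).round(4),"side px",proj(b,P[n]).round(1))
d=P["pip"]-P["start"];yaw=np.arctan2(d[1],d[0]);print("yaw",np.degrees(yaw),np.linalg.norm(d[:2]))
d=P["dial"]-P["start"];print(np.linalg.norm(d[:2]))
l=P["line"]-P["dial"];print("line ang",np.degrees(yaw-np.arctan2(l[1],l[0])))
```

```text
dial [5.999e-01 4.000e-04 1.140e-01] [5.995e-01 5.000e-04 1.164e-01] side px [258.4 219. ]
pip [ 0.6618 -0.0029  0.105 ] [ 0.6632 -0.0031  0.0984] side px [247.2 233.1]
start [0.4903 0.0081 0.122 ] [0.4907 0.0081 0.118 ] side px [277.4 197.3]
line [0.588  0.0456 0.114 ] [0.5884 0.0456 0.1112] side px [272.3 222. ]
deckcornerFR [ 0.4299 -0.0953  0.1   ] [ 0.4354 -0.1046 -0.0023] side px [260.6 180.6]
pitcher [ 0.6082 -0.1805  0.115 ] [ 0.6287 -0.198  -0.0018] side px [211.3 199.9]
yaw -3.689313236182245 0.1718998007092166
0.10986649198841252
line ang -108.45663706388412
```

```bash
cat >> h.py <<'E'
from scipy.spatial.transform import Rotation as Ro
def plan(goal,yawdeg,n):
    "tool-frame rows toward a tool-down goal pose in n equal steps"
    s=bot.observe(); p=np.array(s["position"]); R=Ro.from_euler("xyz",s["tool_rot"]); y0=np.degrees(s["tool_rot"][2])
    print("pose",p.round(4),np.degrees(s["tool_rot"]).round(1),"F",np.round(s["force"],1),"t",s["clock"],"w",round(s["grip_width"],4),"q",np.round(s["qpos"],2))
    G=Ro.from_euler("xyz",[180,0,yawdeg],degrees=True); rv=(R.inv()*G).as_rotvec(degrees=True)/n
    dp=(np.array(goal)-p)/n; rows=[]
    for i in range(n):
        rows.append(np.r_[R.inv().apply(dp),rv].round(1).tolist()); R=R*Ro.from_rotvec(rv,degrees=True)
    for r in rows: print(r)
E
python3 -c "
from h import *
plan([.6275,-.0195,.2],54,16)"
```

```text
pose [ 0.2391 -0.5772  0.2478] [ 1.80e+02  1.00e-01 -6.75e+01] F [-0.7 -0.1  0. ] t 0.1 w 0.0853 q [ 1.11  0.52 -0.04  1.6   0.02  1.02 -0.11]
[-0.0, -0.0, 0.0, -0.0, 0.0, -7.6]
[-0.0, -0.0, 0.0, -0.0, 0.0, -7.6]
[-0.0, -0.0, 0.0, -0.0, 0.0, -7.6]
[-0.0, -0.0, 0.0, -0.0, 0.0, -7.6]
[-0.0, -0.0, 0.0, -0.0, 0.0, -7.6]
[0.0, -0.0, 0.0, -0.0, 0.0, -7.6]
[0.0, -0.0, 0.0, -0.0, 0.0, -7.6]
[0.0, -0.0, 0.0, -0.0, 0.0, -7.6]
[0.0, -0.0, 0.0, -0.0, 0.0, -7.6]
[0.0, -0.0, 0.0, -0.0, 0.0, -7.6]
[0.0, -0.0, 0.0, -0.0, 0.0, -7.6]
[0.0, -0.0, 0.0, -0.0, 0.0, -7.6]
[0.0, -0.0, 0.0, -0.0, 0.0, -7.6]
[0.0, -0.0, 0.0, -0.0, 0.0, -7.6]
[0.0, -0.0, 0.0, -0.0, 0.0, -7.6]
[0.0, -0.0, 0.0, -0.0, 0.0, -7.6]
```

```bash
sed -i 's|dp=(np.array(goal)-p)/n|dp=1000*(np.array(goal)-p)/n|' h.py
python3 -c "
from h import *
plan([.6275,-.0195,.2],54,16)"|head -9
```

```text
pose [ 0.2391 -0.5772  0.2478] [ 1.80e+02  1.00e-01 -6.75e+01] F [-0.7 -0.1  0. ] t 0.1 w 0.0853 q [ 1.11  0.52 -0.04  1.6   0.02  1.02 -0.11]
[-22.9, -35.8, 3.0, -0.0, 0.0, -7.6]
[-18.0, -38.5, 3.0, -0.0, 0.0, -7.6]
[-12.7, -40.5, 3.0, -0.0, 0.0, -7.6]
[-7.3, -41.8, 3.0, -0.0, 0.0, -7.6]
[-1.7, -42.4, 3.0, -0.0, 0.0, -7.6]
[3.9, -42.3, 3.0, -0.0, 0.0, -7.6]
[9.5, -41.4, 3.0, -0.0, 0.0, -7.6]
[14.9, -39.8, 3.0, -0.0, 0.0, -7.6]
```

>>> arm_command:
  targets:
    - [-23, -36, 0, 0, 0, -7.6]
    - [-18, -38, 0, 0, 0, -7.6]
    - [-13, -40, 0, 0, 0, -7.6]
    - [-7, -42, 0, 0, 0, -7.6]
    - [-2, -42, 0, 0, 0, -7.6]
    - [4, -42, 0, 0, 0, -7.6]
    - [9, -41, 0, 0, 0, -7.6]
    - [15, -40, 0, 0, 0, -7.6]
  grip: 0
  grip_force: 30

```text
clock: 0.9
position: [0.4294, -0.2902, 0.2452]
tool_rot: [-3.141, 0.005, -0.087]
force: [0.4, -0.8, 0.3]
grip_width: 0.0001
```

```bash
python3 -c "
from h import *
plan([.6275,-.0195,.2],54,13)"|head -9
```

```text
pose [ 0.4294 -0.2902  0.2452] [-180.     0.3   -5. ] F [ 0.4 -0.8  0.3] t 0.9 w 0.0001 q [ 0.77  0.38 -0.38  1.86  0.17  0.94  0.23]
[13.4, -22.1, 3.4, -0.0, 0.0, -4.5]
[15.1, -20.9, 3.4, -0.0, 0.0, -4.5]
[16.7, -19.7, 3.4, -0.0, 0.0, -4.5]
[18.2, -18.3, 3.4, -0.0, 0.0, -4.5]
[19.6, -16.8, 3.4, -0.0, 0.0, -4.5]
[20.9, -15.2, 3.4, -0.0, 0.0, -4.5]
[22.0, -13.5, 3.4, -0.0, 0.0, -4.5]
[23.0, -11.7, 3.4, -0.0, 0.0, -4.5]
```

>>> arm_command:
  targets:
    - [22, -36, 2, 0, 0, -7.4]
    - [26, -33, 2, 0, 0, -7.4]
    - [30, -29, 2, 0, 0, -7.4]
    - [34, -25, 2, 0, 0, -7.4]
    - [36, -20, 2, 0, 0, -7.4]
    - [38, -15, 2, 0, 0, -7.4]
    - [40, -10, 2, 0, 0, -7.4]
    - [20, -3, 2, 0, 0, -7.4]

```text
clock: 1.7
position: [0.6147, -0.0212, 0.2273]
tool_rot: [-3.136, 0.002, 0.992]
force: [-0.1, -0.8, -0.0]
grip_width: -0.0001
```

```bash
python3 -c "
from h import *
plan([.6275,-.0195,.16],54,6)"
```

```text
pose [ 0.6147 -0.0212  0.2273] [-1.797e+02  1.000e-01  5.680e+01] F [-0.1 -0.8 -0. ] t 1.7 w -0.0001 q [ 0.37  0.6  -0.65  1.62  0.4   1.06  0.6 ]
[1.4, 1.7, 11.2, -0.1, 0.0, 0.5]
[1.4, 1.7, 11.2, -0.1, 0.0, 0.5]
[1.4, 1.6, 11.2, -0.1, 0.0, 0.5]
[1.5, 1.6, 11.2, -0.1, 0.0, 0.5]
[1.5, 1.6, 11.2, -0.1, 0.0, 0.5]
[1.5, 1.6, 11.2, -0.1, 0.0, 0.5]
```

>>> arm_command:
  targets:
    - [1.5, 1.5, 12, 0, 0, 0.5]
    - [1.5, 1.5, 12, 0, 0, 0.5]
    - [1.5, 1.5, 12, 0, 0, 0.5]
    - [1.5, 1.5, 12, 0, 0, 0.5]
    - [1.5, 1.5, 12, 0, 0, 0.5]
    - [1.5, 1.5, 10, 0, 0, 0.5]
    - [0, 0, 5, 0, 0, 0]
    - [0, 0, 0, 0, 0, 0]

```text
clock: 2.5
position: [0.6261, -0.02, 0.1437]
tool_rot: [-3.133, 0.005, 0.931]
force: [0.3, 0.4, -0.3]
grip_width: -0.0002
```

```bash
python3 -c "
from h import *
plan([.6275,-.0195,.133],54,4)
f=bot.grab_frame('side');save(f,'d.png',(180,130,340,250),5)"
```

```text
pose [ 0.6261 -0.02    0.1437] [-179.5    0.3   53.4] F [ 0.3  0.4 -0.3] t 2.5 w -0.0002 q [ 0.32  0.71 -0.59  1.65  0.47  0.93  0.49]
[0.3, 0.2, 2.7, -0.1, 0.1, -0.2]
[0.3, 0.2, 2.7, -0.1, 0.1, -0.2]
[0.3, 0.2, 2.7, -0.1, 0.1, -0.2]
[0.3, 0.2, 2.7, -0.1, 0.1, -0.2]
```

View pics/d.png

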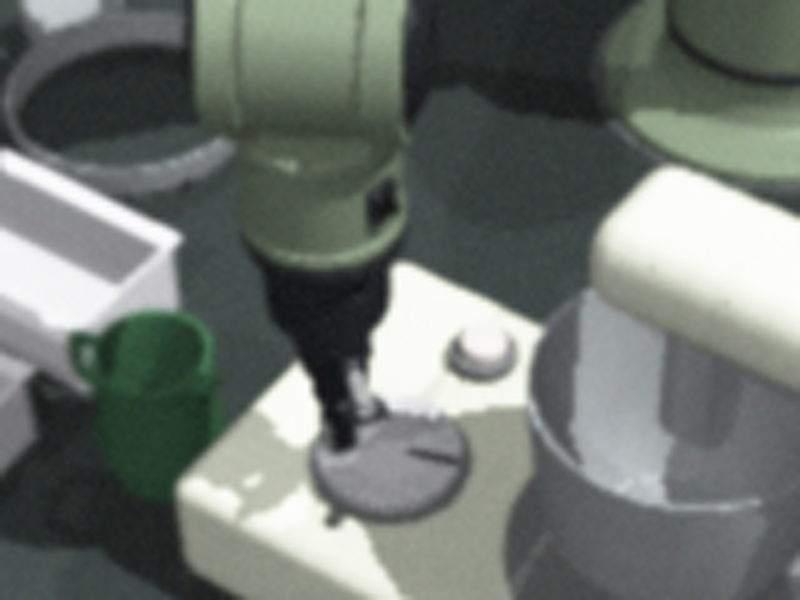

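The side view shows the shut fingertips at crop (340,440), over the −y part of the dial face. The line at (440,455) is in view and still 3 clicks away. Descending to touch.

>>> arm_command:
  targets:
    - [0.5, 0, 5, -0.3, 0.2, 0]
    - [0.5, 0, 3, -0.2, 0, 0]
    - [0, 0, 2, 0, 0, 0]
    - [0, 0, 1.5, 0, 0, 0]

```text
clock: 2.95
position: [0.6275, -0.0191, 0.1332]
tool_rot: [3.138, -0.001, 0.931]
force: [-0.1, 0.1, -0.5]
grip_width: 0.0002
```

>>> arm_command:
  targets:
    - [0, 0, 1.5, 0, 0, 0]
    - [0, 0, 1.5, 0, 0, 0]

```text
clock: 3.15
position: [0.6279, -0.019, 0.1307]
tool_rot: [3.137, -0.001, 0.931]
force: [-7.1, 0.8, 25.1]
grip_width: -0.0004
```

>>> arm_command:
  targets:
    - [0, 0, 0.3, 0, 0, 0]

```text
clock: 3.25
position: [0.628, -0.0187, 0.131]
tool_rot: [3.137, -0.002, 0.931]
force: [-3.2, -0.5, 7.2]
grip_width: -0.0004
```

>>> arm_command:
  targets:
    - [0, 0, 0.4, 0, 0, 0]

```text
clock: 3.35
position: [0.6281, -0.0186, 0.1311]
tool_rot: [3.137, -0.002, 0.931]
force: [-2.0, -0.3, 5.6]
grip_width: 0.0001
```

>>> arm_command:
  targets:
    - [-3.6, -0.2, 0.6, 0, 0, 6]
    - [-3.6, -0.2, 0.6, 0, 0, 6]
    - [-3.6, -0.2, 0.6, 0, 0, 6]
    - [-3.6, -0.2, 0.6, 0, 0, 6]

```text
clock: 3.75
position: [0.6191, -0.0268, 0.131]
tool_rot: [3.137, -0.009, 0.5]
force: [-1.1, 0.5, 7.3]
grip_width: -0.0002
```

```bash
cat >> h.py <<'E'
C=np.array([.600,.0005])
def where():
    s=bot.observe();d=s["position"][:2]-C
    print("R",np.hypot(*d).round(4),"ang",np.degrees(np.arctan2(d[1],d[0])).round(1),"yaw",np.degrees(s["tool_rot"]).round(1),"z",s["position"][2].round(4),"F",s["force"].round(1),s["clock"])
E
python3 -c "
from h import *
where()
f=bot.grab_frame('side');save(f,'e.png',(180,180,300,250),6)"
```

```text
R 0.0333 ang -55.1 yaw [179.7  -0.5  28.7] z 0.131 F [-1.1  0.5  7.3] 3.75
```

View pics/e.png

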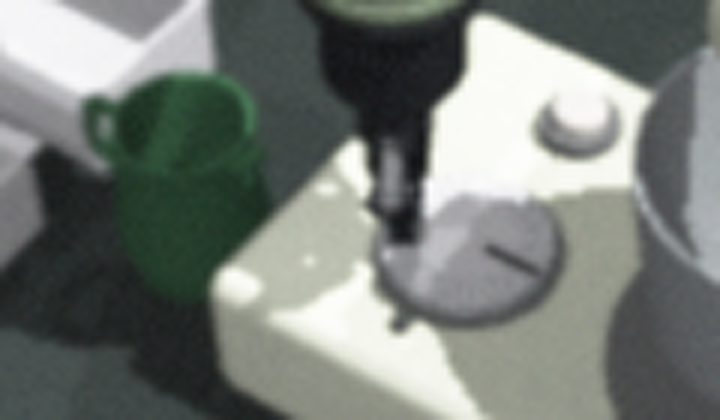

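The line has begun to turn clockwise, and its outer end is now at crop (535,270). The finger is carrying the dial, so I'll go on.

>>> arm_command:
  targets:
    - [-3.8, -0.1, 0.6, 0, 0.1, 6]
    - [-3.8, -0.1, 0.6, 0, 0.1, 6]
    - [-3.8, -0.1, 0.6, 0, 0.1, 6]
    - [-3.8, -0.1, 0.6, 0, 0.1, 6]
    - [-3.8, -0.1, 0.6, 0, 0, 6]
    - [-3.8, -0.1, 0.6, 0, 0, 6]
    - [-3.8, -0.1, 0.6, 0, 0, 6]
    - [-3.8, -0.1, 0.6, 0, 0, 6]

```text
clock: 4.6
position: [0.5928, -0.0306, 0.131]
tool_rot: [-3.13, -0.026, -0.38]
force: [-2.3, -1.4, 9.7]
grip_width: 0.0002
```

```bash
cat >> h.py <<'E'
YAW=np.radians(-3.8)
def lineang(f):
    "dial angle (deg, cw+) from the darkest radial direction, 22..40 mm from the axis"
    g=cv2.GaussianBlur(cv2.cvtColor(f["color"],cv2.COLOR_RGB2GRAY),(3,3),0).astype(np.float32); out=[]
    for a in range(-160,90,2):
        w=YAW-np.radians(a); e=[]
        for r in np.linspace(.014,.038,10):
            v=[]
            for o in(-.25,0,.25):
                k=w+o*.03/r
                p=proj(f,[C[0]+r*np.cos(k),C[1]+r*np.sin(k),.114]); v.append(cv2.getRectSubPix(g,(1,1),(float(p[0]),float(p[1])))[0,0])
            e.append(v[1]-(v[0]+v[2])/2)
        out.append((np.mean(e),a))
    print("line cand",[(a,round(float(e),1)) for e,a in sorted(out)[:6]])
E
python3 -c "
from h import *
where()
f=bot.grab_frame('side');lineang(f);save(f,'f.png',(180,180,300,250),6)"
```

```text
R 0.032 ang -103.0 yaw [-179.3   -1.5  -21.7] z 0.131 F [-2.3 -1.4  9.7] 4.6
line cand [(-38, -49.2), (-40, -47.5), (-36, -46.6), (-34, -42.3), (-42, -40.1), (-32, -35.1)]
```

View pics/f.png

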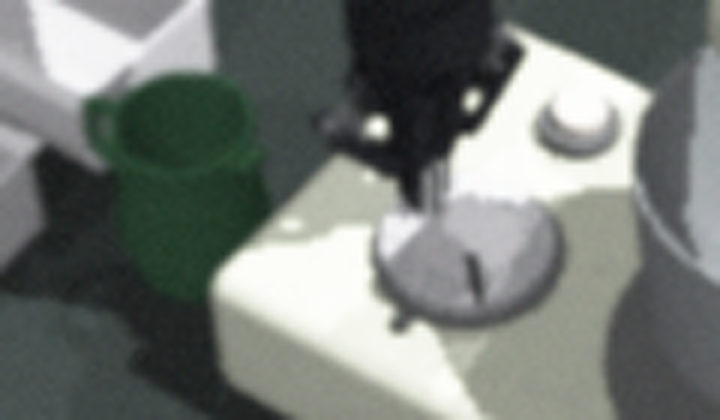

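The line is at −38° (crop (475,280)), matching the finger's arc 1:1. One more stroke of about 36°.

>>> arm_command:
  targets:
    - [-3.6, 0.1, 0.6, 0, -0.2, 6]
    - [-3.6, 0.1, 0.6, 0, -0.2, 6]
    - [-3.6, 0.1, 0.6, 0, -0.2, 6]
    - [-3.6, 0.1, 0.6, 0, -0.2, 6]
    - [-3.6, 0.1, 0.6, 0, 0, 6]
    - [-3.6, 0.1, 0.6, 0, 0, 6]

```text
clock: 5.25
position: [0.5765, -0.0203, 0.131]
tool_rot: [-3.12, -0.006, -1.041]
force: [-4.7, -1.8, 11.9]
grip_width: 0.0001
```

```bash
python3 -c "
from h import *
where()
lineang(bot.grab_frame('side'))"
```

```text
R 0.0314 ang -138.4 yaw [-178.8   -0.3  -59.7] z 0.131 F [-4.7 -1.8 11.9] 5.25
line cand [(-4, -39.8), (-2, -38.4), (-6, -37.6), (0, -33.7), (-8, -32.5), (2, -26.7)]
```

At about −3°, well inside the detent's capture range. Lift off and check.

>>> arm_command:
  targets:
    - [0, 0, -4, 0, 0, 0]
    - [0, 0, -15, 0, 0, 0]
    - [0, 0, -20, 0, 0, 0]
    - [0, 0, -10, 0, 0, 0]
    - [0, 0, 0, 0, 0, 0]
    - [0, 0, 0, 0, 0, 0]

```text
clock: 5.9
position: [0.575, -0.0195, 0.1817]
tool_rot: [-3.12, -0.005, -1.047]
force: [-0.2, -0.4, -0.5]
grip_width: 0.0002
```

```bash
python3 -c "
from h import *
f=bot.grab_frame('side');lineang(f);save(f,'g.png',(180,180,300,250),6)
plan([.4905,.008,.165],-60,6)"
```

```text
line cand [(4, -42.2), (6, -41.5), (2, -39.2), (8, -38.1), (0, -33.8), (10, -32.8)]
pose [ 0.575  -0.0195  0.1816] [-178.8   -0.3  -60. ] F [ 0.6 -0.2  0.8] t 5.95 w 0.0001 q [-0.    0.51 -0.09  1.81  0.05  0.8  -1.16]
[-11.0, 10.0, 2.5, -0.2, -0.0, -0.0]
[-11.0, 10.0, 2.5, -0.2, -0.0, -0.0]
[-11.0, 9.9, 2.6, -0.2, -0.0, -0.0]
[-11.0, 9.9, 2.6, -0.2, -0.0, -0.0]
[-11.0, 9.9, 2.7, -0.2, -0.0, -0.0]
[-11.0, 9.9, 2.7, -0.2, -0.0, -0.0]
```

View pics/g.png

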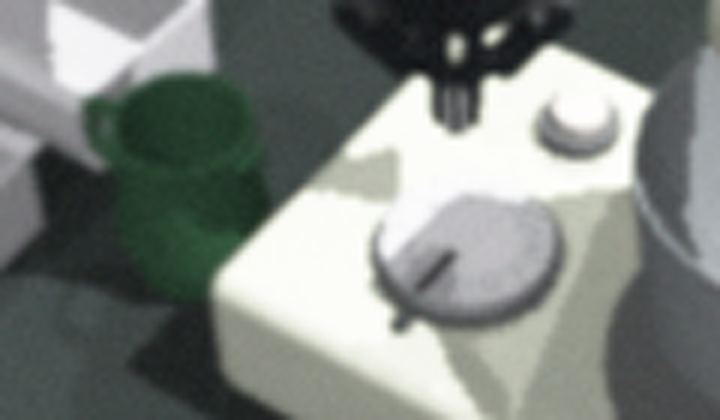

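The line, crop (450,255) to (420,288), points straight at the pip (400,323), so the dial has clicked in. Next, the start button.

>>> arm_command:
  targets:
    - [-12, 11, 0, -0.2, 0, 0]
    - [-12, 11, 0, -0.2, 0, 0]
    - [-12, 11, 1, -0.2, 0, 0]
    - [-12, 11, 4, -0.2, 0, 0]
    - [-10, 9, 4, -0.2, 0, 0]
    - [-6, 6, 4, -0.2, 0, 0]
    - [0, 0, 0, 0, 0, 0]

```text
clock: 6.65
position: [0.4871, 0.007, 0.162]
tool_rot: [3.136, -0.002, -1.047]
force: [0.3, -1.1, -0.3]
grip_width: 0.0001
```

```bash
python3 -c "
from h import *
plan([.4905,.008,.145],-60,4)
f=bot.grab_frame('side');lineang(f);save(f,'k.png',(200,150,320,240),6)"
```

```text
pose [0.4871 0.007  0.162 ] [ 1.797e+02 -1.000e-01 -6.000e+01] F [ 0.3 -1.1 -0.3] t 6.65 w 0.0001 q [-0.07  0.43 -0.09  2.03  0.07  0.69 -1.25]
[0.2, -0.9, 4.2, 0.1, -0.0, -0.0]
[0.2, -0.9, 4.2, 0.1, -0.0, -0.0]
[0.2, -0.9, 4.2, 0.1, -0.0, -0.0]
[0.2, -0.9, 4.2, 0.1, -0.0, -0.0]
line cand [(4, -39.5), (6, -38.7), (2, -36.4), (8, -34.3), (0, -30.3), (10, -27.8)]
```

View pics/k.png

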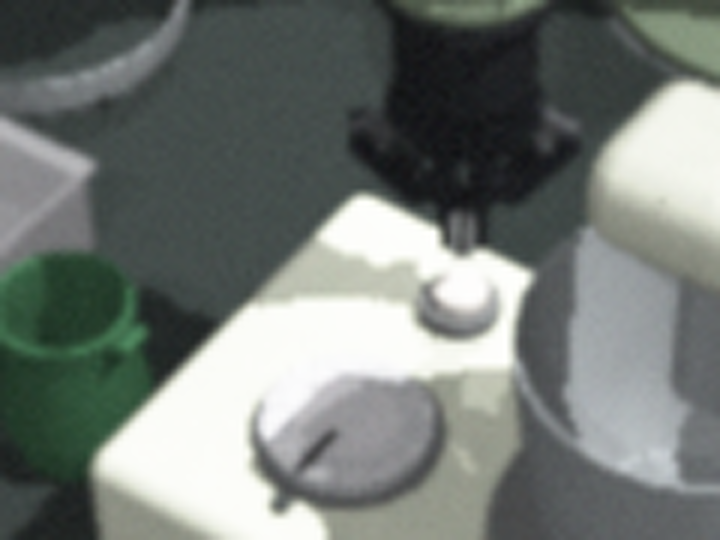

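The tip is at crop (460,245), right above the button at (462,290), and the line still points at the pip. Press.

>>> arm_command:
  targets:
    - [0.5, -1.5, 7, 0, 0, 0]
    - [0.3, -1.5, 6, 0, 0, 0]
    - [0, -0.7, 5, 0, 0, 0]
    - [0, 0, 2, 0, 0, 0]

```text
clock: 7.1
position: [0.4935, 0.0074, 0.1404]
tool_rot: [3.138, -0.003, -1.049]
force: [1.1, -0.3, 0.6]
grip_width: 0.0
```

>>> arm_command:
  targets:
    - [0, 0, 3, 0, 0, 0]
    - [0, 0, 3, 0, 0, 0]

```text
clock: 7.3
position: [0.4937, 0.0074, 0.1339]
tool_rot: [3.138, -0.003, -1.049]
force: [-1.8, -0.0, 5.4]
grip_width: -0.0001
```

>>> arm_command:
  targets:
    - [0, 0, 1.5, 0, 0, 0]
    - [0, 0, 1, 0, 0, 0]

```text
clock: 7.5
position: [0.4939, 0.0073, 0.1324]
tool_rot: [3.138, -0.003, -1.049]
force: [-11.9, -0.5, 40.1]
grip_width: 0.0001
```

Bottomed out. Lift and retreat.

>>> arm_command:
  targets:
    - [0, 0, -3, 0, 0, 0]
    - [0, 0, -10, 0, 0, 0]
    - [0, 0, -20, 0, 0, 0]
    - [0, 0, -30, 0, 0, 0]
    - [0, 0, -30, 0, 0, 0]
    - [0, 0, -15, 0, 0, 0]
    - [0, 0, 0, 0, 0, 0]
    - [0, 0, 0, 0, 0, 0]

```text
clock: 8.3
position: [0.4937, 0.0077, 0.247]
tool_rot: [3.139, -0.004, -1.049]
force: [-0.5, -0.7, 0.4]
grip_width: -0.0002
```

```bash
python3 -c "
from h import *
import pickle
f=bot.grab_frame('side');lineang(f);print(bot.observe()['position'],bot.observe()['force'],bot.observe()['clock'])
a,b=pickle.load(open('f0.pkl','rb'))
save(f,'m.png',(100,90,420,310),2.5)
uv=np.array([277.4,197.3])
for g in(b,f): print('button z',[dep(g,uv+[0,k])[2].round(4) for k in(-1,0,1,2,3)])"
```

```text
line cand [(4, -43.3), (6, -42.1), (2, -40.1), (8, -37.2), (0, -33.6), (10, -30.0)]
[0.49368533 0.00768411 0.2467987 ] [ 0.36605057 -0.36750446  0.3307411 ] 8.35
button z [np.float64(0.129), np.float64(0.1221), np.float64(0.1209), np.float64(0.1206), np.float64(0.1259)]
button z [np.float64(0.1276), np.float64(0.1226), np.float64(0.1255), np.float64(0.1195), np.float64(0.1225)]
```

View pics/m.png

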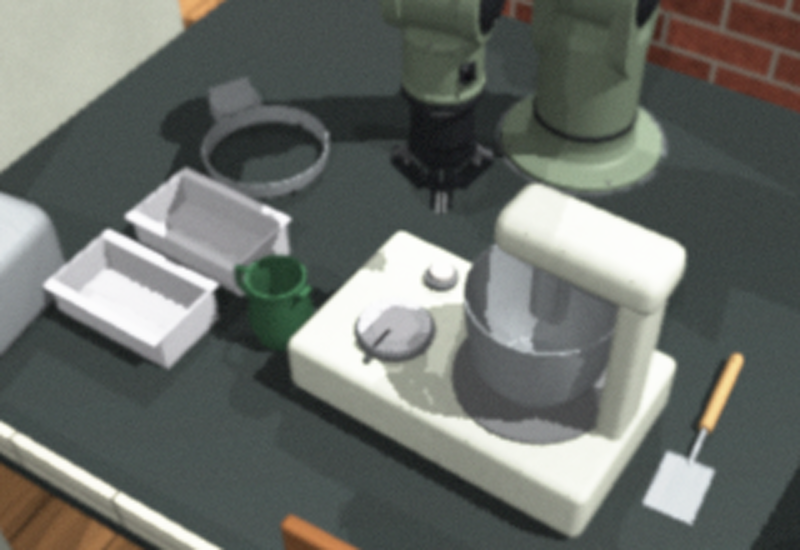

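The line, crop (388,330), points at the pip (369,357). The button is up and the loose things are in place. The side estimate reads +4–5°, so I'll check its bias on the starting frame, where the detent was at −108°, before handing in.

```bash
python3 -c "
from h import *
import pickle
a,b=pickle.load(open('f0.pkl','rb'))
lineang(b);lineang(a);lineang(bot.grab_frame('top'))"
```

```text
line cand [(-108, -32.4), (-106, -31.5), (-110, -31.3), (-104, -28.5), (-112, -27.7), (-102, -23.8)]
line cand [(-106, -37.8), (-108, -37.0), (-104, -34.4), (-110, -32.4), (-102, -27.9), (-112, -24.7)]
line cand [(-2, -19.8), (-4, -17.3), (0, -16.5), (-6, -13.3), (2, -12.0), (-8, -7.3)]
```

```bash
python3 -c "
from workcell import bot
print(bot.job_done())"
```

```text
the job is handed in; nothing more can be done
None
```

The job is done and handed in; no verdict was reported. The dial was set first, then the start button was pressed and let up, finishing at about 8.5 s on the robot's clock.

- **Dial:** I pressed the shut fingertips on the face (25 N for a moment at first touch, then about 6–12 N) and rubbed the dial about 108° clockwise, three clicks. I then lifted clear and saw the line pointing at the pip.
- **Button:** I pressed start right down. The tool went 8 mm down to the stop, and the force peaked at about 40 N there. Then I let it come up.

**Last checks:**
- **Dial angle:** the top camera reads −2° and the side camera +4 to 5°. They disagree by about the calibration error, and both are within the 6.9° allowed.
- **Button height:** its top is back at about 0.122 m, the same as at the start.
- **Clearance:** the tool is in free air, about 0.1 m above the button, with no contact force.
- **Loose things:** the pitcher, pans, shield and spatula look unmoved in the last side picture. The jar was hidden there and I did not check it separately; the tool never went near it at low height.

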